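Put the tie-wire spools away and close the tub with the lid that fits

TASK

Slide every spool up off its spindle and put it in the grey tub, then close the tub with the one of the three look-alike lids that really snaps on: try them, and press the right one down until it is flush with the rim and held. Leave the other two lids lying flat, knob up, in their tray, and do not disturb the other things on the table.

Things in the scene. Friction and masses are not known exactly. Their poses are not given: they have to be found in the camera images.
- tub_1: Grey hard plastic tub with a heavy foot (1.6 kg), standing loose on the table, round, 100 mm across, 115 mm tall. Exactly one of tub_1, tub_2, tub_3 is there; they look alike but their mouths are 72, 80 or 88 mm wide, in no told order. Inner floor 6 mm up, straight inner wall. Four sprung noses stand 5 mm into the mouth, 8 mm below the rim. Origin: centre of the underside, z up; rim at z = 115 mm.
- tub_1_nose0: Rounded sprung nose in the mouth of tub_1, 10 mm ball of which 5 mm shows, on the tub's own +x side; goes and comes with its tub. Two more such noses on the y sides. A snapped-on lid holds all four noses about 2 mm pushed back into the wall; a lid that is too small does not. Origin: centre of the ball.
- tub_1_nose2: Rounded sprung nose in the mouth of tub_1, 10 mm ball of which 5 mm shows, on the tub's own -x side; goes and comes with its tub. Two more such noses on the y sides. A snapped-on lid holds all four noses about 2 mm pushed back into the wall; a lid that is too small does not. Origin: centre of the ball.
- tub_2: Grey hard plastic tub with a heavy foot (1.6 kg), standing loose on the table, round, 100 mm across, 115 mm tall. Exactly one of tub_1, tub_2, tub_3 is there; they look alike but their mouths are 72, 80 or 88 mm wide, in no told order. Inner floor 6 mm up, straight inner wall. Four sprung noses stand 5 mm into the mouth, 8 mm below the rim. Origin: centre of the underside, z up; rim at z = 115 mm.
- tub_2_nose0: Rounded sprung nose in the mouth of tub_2, 10 mm ball of which 5 mm shows, on the tub's own +x side; goes and comes with its tub. Two more such noses on the y sides. A snapped-on lid holds all four noses about 2 mm pushed back into the wall; a lid that is too small does not. Origin: centre of the ball.
- tub_2_nose2: Rounded sprung nose in the mouth of tub_2, 10 mm ball of which 5 mm shows, on the tub's own -x side; goes and comes with its tub. Two more such noses on the y sides. A snapped-on lid holds all four noses about 2 mm pushed back into the wall; a lid that is too small does not. Origin: centre of the ball.
- tub_3: Grey hard plastic tub with a heavy foot (1.6 kg), standing loose on the table, round, 100 mm across, 115 mm tall. Exactly one of tub_1, tub_2, tub_3 is there; they look alike but their mouths are 72, 80 or 88 mm wide, in no told order. Inner floor 6 mm up, straight inner wall. Four sprung noses stand 5 mm into the mouth, 8 mm below the rim. Origin: centre of the underside, z up; rim at z = 115 mm.
- tub_3_nose0: Rounded sprung nose in the mouth of tub_3, 10 mm ball of which 5 mm shows, on the tub's own +x side; goes and comes with its tub. Two more such noses on the y sides. A snapped-on lid holds all four noses about 2 mm pushed back into the wall; a lid that is too small does not. Origin: centre of the ball.
- tub_3_nose2: Rounded sprung nose in the mouth of tub_3, 10 mm ball of which 5 mm shows, on the tub's own -x side; goes and comes with its tub. Two more such noses on the y sides. A snapped-on lid holds all four noses about 2 mm pushed back into the wall; a lid that is too small does not. Origin: centre of the ball.
- lid_1: Grey lid, one of three look-alikes, 0.07 kg: flat flange 98 mm wide, 4 mm thick, with a round knob 24 mm wide and high on top; below it an 18 mm deep plug with a bead 69, 77 or 85 mm wide (which is which is not told; only one fits), its lower edge bevelled 5 mm. Origin: centre of the plug's underside, z up; flange z = 18 to 22 mm, knob 22 to 46 mm.
- lid_2: Shape, origin and axes as lid_1. Set centred on the tub, too big a lid stays over 10 mm proud of the rim however it is pressed; too small a lid sinks flush without resistance and lifts off freely. The bead that fits has 1.4 mm of play all round in the mouth.
- lid_3: Shape, origin and axes as lid_1. The lid that fits meets resistance about 10 mm above flush, snaps past the noses under a push of 5 to 15 N, then lies flange flush on the rim (origin 97 mm above the tub's) and stays on when tugged up with 3 to 4 N.
- tray: Shallow aluminium tray fixed to the table, 128 mm (its x) by 350 mm (its y), 12 mm high, walls and floor about 4 mm thick; the lids lie in it in a row along its y, each standing on its plug, about 115 mm apart. Origin: centre of the underside.
- stand: Wooden spool stand fixed to the table, 60 mm (its x) by 250 mm (its y) by 12 mm, with five upright steel spindles 8 mm thick that rise 24 mm above the wood, 50 mm apart along its y (at -100, -50, 0, 50, 100 mm). Some spindles may be empty. Origin: centre of the underside.
- spool_1: Spool of plant-tie wire, one rigid piece, 26 mm in diameter and 28 mm long with a 13 mm bore, 0.04 kg; 3 to 5 of the five spools are there. At the start it stands on the wood of the stand with a spindle through its bore. Origin: centre of its lower end face, z along its axis.
- spool_2: Spool of plant-tie wire, one rigid piece, 26 mm in diameter and 28 mm long with a 13 mm bore, 0.04 kg; 3 to 5 of the five spools are there. At the start it stands on the wood of the stand with a spindle through its bore. Origin: centre of its lower end face, z along its axis.
- spool_3: Spool of plant-tie wire, one rigid piece, 26 mm in diameter and 28 mm long with a 13 mm bore, 0.04 kg; 3 to 5 of the five spools are there. At the start it stands on the wood of the stand with a spindle through its bore. Origin: centre of its lower end face, z along its axis.
- spool_4: Spool of plant-tie wire, one rigid piece, 26 mm in diameter and 28 mm long with a 13 mm bore, 0.04 kg; 3 to 5 of the five spools are there. At the start it stands on the wood of the stand with a spindle through its bore. Origin: centre of its lower end face, z along its axis.
- spool_5: Spool of plant-tie wire, one rigid piece, 26 mm in diameter and 28 mm long with a 13 mm bore, 0.04 kg; 3 to 5 of the five spools are there. At the start it stands on the wood of the stand with a spindle through its bore. Origin: centre of its lower end face, z along its axis.
- peg_basket: White plastic clothes peg basket, 130 x 170 x 70 mm; a bystander, to be left alone. Origin: centre of its underside.
- spray_nozzle: Steel spray nozzle lying on the table, about 105 mm long; a bystander, to be left alone. Origin: centre of its underside.
- cup: Blue ceramic cup, 76 mm wide and 85 mm tall; a bystander, to be left alone. Origin: centre of its underside.
- rack_knob: Turned wooden drying rack knob, 42 mm wide and 38 mm tall; a bystander, to be left alone. Origin: centre of its underside.
- jar: Grey jar with its own screw-top lid on, 70 mm wide and 75 mm tall; a bystander, to be left alone. Origin: centre of its underside.
Things that resemble listed ones, but are neither listed nor needed, are in the scene too. What is shaped like the lid_3 but red is not meant.

How it is judged:
By the outcome, as a careful person would: the job done as asked, in the order asked, and still so for the second after the job is handed in, with the robot touching nothing.
Of spool_1, spool_2, spool_3, spool_4, spool_5 only 3 to 5 are there at a start; the rules pass over those that are not, and their reading is None.
Of tub_1, tub_2, tub_3 only 1 to 1 are there at a start; the rules pass over those that are not, and their reading is None.
At some moment in a run one of lid_1, lid_2, lid_3 may be knocked a few centimetres aside while the robot is not near it.
It also fails if it takes over 210 s, if anything falls off the work surface, if the arm or the gripper's body presses on something with over 40 N, if the wrist force passes 120 N, or if a joint passes its speed limit or range.

ROBOT

A 6-joint arm with a two-finger parallel gripper is mounted at the origin on the work surface. World frame = base frame: x ahead of the robot, y to its left, z up, the work surface at z = 0. Lengths are in m, angles in degrees, forces in N, time in s.
With the tool pointing down it reaches from about 0.3 to 0.825 m from the base axis. Payload 5.4 kg.
Tool frame: the origin (TCP) lies on the centre line of the jaws, within the pads' length; the fingertips stand 19 mm ahead of it and the grasp point (between the pads) is the TCP; z points along the fingers, y is the direction in which the jaws open and shut (so a half turn about z gives the same grasp; the last joint's range is limited). The gripper opens to 92 mm and grips with 3 to 60 N. Pads are 20 mm wide; open, the fingers measure 128 mm over their backs; the gripper's body (75 mm by 189 mm) begins 69 mm behind the grasp point.
Start: joints at [63.363, 9.076, 91.501, -0, 79.423, -12.038], TCP at [0.145, 0.556, 0.234] pointing down, gripper open.
Joint ranges: [-166.64, 166.64], [-54.1, 131.32], [10.49, 154.53], [-73.88, 253.88], [9.74, 151.15], [-171.62, 171.62]. Speed limits (degrees/s): [147.25, 147.25, 180, 180, 180, 180].

INTERFACE

Orientations are given as [roll, pitch, yaw] about the fixed x, y, z axes, in that order (R = Rz(yaw) Ry(pitch) Rx(roll)).
In Python, from rig import robot gives the robot as it stands. The module is installed in compiled form; this text tells all that it offers.
- The arm moves only by the shell command python3 -m creep 'ROWS' [OPENING] [FORCE]. ROWS is JSON, a list of rows, each a list of 2 entries, a list of its own where there are three numbers: the shift along the tool's x, y, z scaled (see below), then the turn, a rotation vector about the tool's x, y, z scaled (see below). In form: [[[tx, ty, tz], [wx, wy, wz]], ...]. A call has 1 to 12 rows; each row is the pose to reach, as a shift and turn from the pose commanded when the call began, along the tool's axes at that moment; what a row does not reach only later rows make up. The controller multiplies each number of a shift by 10 cm and each number of a turn by 45 degrees. A row lasts 1/8 s, in which the tool goes at most 62.5 mm and 10.7 degrees, less where a joint would pass 70% of its speed; a pose out of reach is approached as far as the arm can. A call with a number of a shift or a turn outside -1 to 1 is refused whole. A call with a gripper value outside its range is refused whole. OPENING is the opening, from 0 (shut) to 1 (fully open), set as the call begins (- or left out, the last holds). The fingers move at their own pace and stop on an object; FORCE is the grip in N (left out, the last holds). Time passes only in rows, so rows that repeat a pose let the fingers close. It gives the time, the measured TCP pose, the force and the opening at its end, in the units of the state.
- robot.observe(): the state, without advancing time (a new reading comes with each control period).
- robot.snapshot(name): name is "side" or "top" or "wrist"; returns a dict with "frame" (384x512x3 uint8, red, green, blue), "z_map" (384x512 float32, m along the optical axis (not along the pixel's ray), 0 where there is no reading), "fx", "fy", "cx", "cy" (pixels), "dist" ([k1, k2, p1, p2, k3] as OpenCV has them; the pictures are not rectified), "world_to_cam" (4x4, takes a point from world to camera coordinates). Camera axes: x right, y up, looking along -z (the intrinsics and any distortion apply to the point x, -y, -z); pixel columns grow to the right and rows downward; lengths in m; the calibration is good to about 2 mm. A picture is of the moment at which its call begins.
- robot.job_done(): hands the job in, once; it reports no verdict.
The state is a dict: "time_s": time; "joints": joint angles; "dq": joint speeds; "joint_efforts": joint torques, N m; "eef_pos": TCP position; "ee_rot": TCP orientation; "wrist_force": force on the tool from outside, world axes, zero at the start; "torque": the same for the moment, N m; "width": opening from 0.0 (shut) to 1.0 (fully open).
Only numpy, scipy, OpenCV 4.12 (cv2) and the standard library are available. Lean on these libraries where they do the work, as an engineer would, in place of code of your own. Each camera call takes 0.05 s, during which the arm holds its last target. There are 200 camera calls.

## Working session

There is one attempt and no reset: what is moved stays moved. The work goes in short steps, Python scripts to look and compute and a shell command to move; the robot and the scene stay as the last step left them, time stands still between calls to the robot, and variables do not carry over. Pictures are saved under pics/ and viewed, about 12 in all and at most 16, crops included, and the job is handed in when it is done.

```bash
mkdir -p pics
cat > h.py <<'E'
import numpy as np, cv2
from rig import robot
from scipy.spatial.transform import Rotation as R
def snap(n,f=None):
    s=robot.snapshot(n)
    if f: cv2.imwrite('pics/'+f,s['frame'][:,:,::-1])
    return s
def K(s): return np.array([[s['fx'],0,s['cx']],[0,s['fy'],s['cy']],[0,0,1.]])
def ray(s,px):
    p=cv2.undistortPoints(np.array(px,float).reshape(-1,1,2),K(s),np.array(s['dist'],float)).reshape(-1,2)
    d=np.c_[p[:,0],-p[:,1],-np.ones(len(p))]
    T=np.linalg.inv(np.array(s['world_to_cam'])); return T[:3,3],d@T[:3,:3].T
def onz(s,px,z):
    o,d=ray(s,px); return o+d*((z-o[2])/d[:,2])[:,None]
def cloud(s):
    v,u=np.mgrid[:384,:512]; o,d=ray(s,np.c_[u.ravel(),v.ravel()])
    return (o+d*s['z_map'].reshape(-1,1)).reshape(384,512,3)
def st():
    o=robot.observe(); print(o['time_s'],np.round(o['eef_pos'],4),np.round(o['ee_rot'],2),'F',np.round(o['wrist_force'],2),'w',o['width'])
def go(x,y,z,yaw=None):
    "shift in scaled tool units from present (measured) pose, and turn about tool z"
    o=robot.observe(); M=R.from_euler('xyz',o['ee_rot'],degrees=True)
    print('shift',np.round(M.inv().apply(np.array([x,y,z])-o['eef_pos'])*10,3))
    if yaw is not None:
        print('turn',np.round((M.inv()*R.from_euler('xyz',[180,0,yaw],degrees=True)).as_rotvec(degrees=True)/45,3))
E
python3 - <<'E'
from h import *
st()
for n in('top','side'):
    s=snap(n); 
    cv2.imwrite(f'pics/{n}0.png',s['frame'][:,:,::-1]); np.savez(f'{n}0.npz',**s); T=np.linalg.inv(s['world_to_cam']); print(n,T[:3,3],-T[:3,2],s['z_map'].min(),s['z_map'].max())
E
```

```text
0.0 [0.1447 0.5559 0.2326] [-1.7989e+02 -2.0000e-02  1.6540e+02] F [0.4  0.37 0.25] w 1.0001678125688986
top [ 0.33085901 -0.02687644  1.42315788] [ 0.17880548  0.00698789 -0.98385963] 0.0 2.410843
side [ 0.43677559 -0.73978221  0.64053258] [ 0.12446182  0.79306938 -0.59628032] 0.0 3.2913437
```

View pics/top0.png

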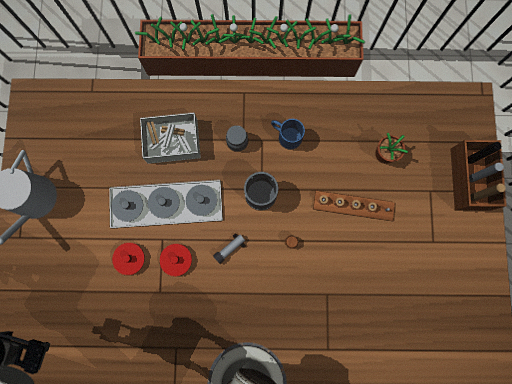

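View pics/side0.png

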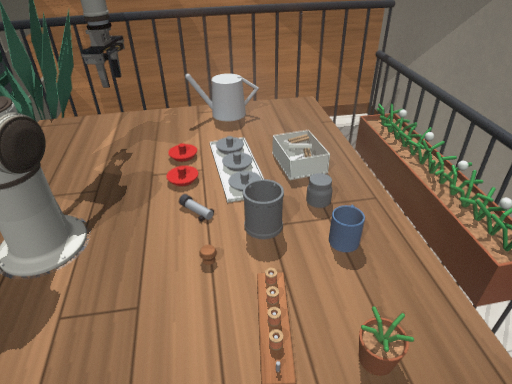

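Top view: the tub is at (261,190) and the lids at (127,206), (165,202) and (203,200). The spools are at (324,199), (340,202), (356,205) and (372,207), with an empty spindle at (389,210). The red decoys are at (128,259) and (176,260). The side view agrees.

Run:
```python
from h import *
s=dict(np.load('top0.npz')); print(s['fx'],s['dist']); P=cloud(s)
print('table z',np.median(P[300:320,250:300,2]))
def circ(pts):
    A=np.c_[2*pts,np.ones(len(pts))]
    for i in range(4):
        c=np.linalg.lstsq(A,(pts**2).sum(1),rcond=None)[0]; r=np.sqrt(c[2]+c[0]**2+c[1]**2)
        e=abs(np.hypot(*(pts-c[:2]).T)-r); k=e<max(.003,2*np.median(e)); pts,A=pts[k],A[k]
    return np.round(c[:2],4),round(r,4),len(pts)
g=cv2.cvtColor(s['frame'],cv2.COLOR_RGB2GRAY)
def win(u,v,r): return P[v-r:v+r,u-r:u+r].reshape(-1,3)
w=win(261,190,22); q=w[(abs(w[:,2]-.115)<.008)]; print('tub rim',len(q),q.mean(0),np.median(q[:,2]))
print('annulus center minEnc', cv2.minEnclosingCircle(q[:,:2].astype(np.float32)))
c=np.array(cv2.minEnclosingCircle(q[:,:2].astype(np.float32))[0]); r=np.hypot(*(q[:,:2]-c).T); print(np.percentile(r,[0,5,20,50,80,95,100]))
for u,v in[(127,206),(165,202),(203,200)]:
    w=win(u,v,24); k=w[w[:,2]>.038]; f=w[(w[:,2]>.02)&(w[:,2]<.032)]
    print('lid knob',k.mean(0),k[:,2].max(),len(k),'flange',cv2.minEnclosingCircle(f[:,:2].astype(np.float32)),np.median(f[:,2]))
for u,v in[(324,199),(340,202),(356,205),(372,207),(389,210)]:
    w=win(u,v,9); k=w[w[:,2]>.032]; print('spool',k.mean(0),k[:,2].max(),len(k))
for n,u,v in[('jar',236,138),('cup',291,134),('noz',231,247),('rk',292,242),('basket',170,138)]:
    w=win(u,v,12);print(n,w[w[:,2]>.02].mean(0),w[:,2].max())
```

```text
457.44442311364674 [-0.01742568  0.          0.          0.          0.        ]
table z -0.0011357259043962564
tub rim 243 [ 0.5663786  -0.03683053  0.11390408] 0.1140228609995313
annulus center minEnc ((0.5659037232398987, -0.03663256764411926), 0.050271715968847275)
[0.03953974 0.0431554  0.04469992 0.04669485 0.04894609 0.04968625
 0.05017174]
lid knob [0.49178061 0.30911575 0.27382358] 1.423157877362629 67 flange ((0.5292884707450867, 0.3629850447177887), 0.06345680356025696) 0.025633522039029577
lid knob [0.49360062 0.20538699 0.32367395] 1.423157877362629 65 flange ((0.5363571047782898, 0.2604156732559204), 0.0783323273062706) 0.02548304642901389
lid knob [0.49522832 0.10750597 0.36105375] 1.423157877362629 66 flange ((0.5438646078109741, 0.14767082035541534), 0.049118176102638245) 0.025403370775685108
spool [ 0.54309207 -0.22505865  0.06488826] 1.423157877362629 51
spool [ 0.53622328 -0.2733464   0.06731199] 1.423157877362629 48
spool [ 0.53301034 -0.32798286  0.03906935] 0.046128738999208885 54
spool [ 0.52590601 -0.37736054  0.03843156] 0.04516834687506921 52
spool [ 0.51860121 -0.42716071  0.03697653] 0.03982050614452026 5
jar [0.73112071 0.03874518 0.06878234] 1.423157877362629
cup [ 0.74796372 -0.12619002  0.06746472] 1.423157877362629
noz [0.39981393 0.05340667 0.0252959 ] 0.03758738614688473
rk [ 0.41541354 -0.12876194  0.06243493] 1.423157877362629
basket [0.73670227 0.24665488 0.07014386] 1.423157877362629
```

Run:
```python
from h import *
s=dict(np.load('top0.npz')); P=cloud(s); P[s['z_map']==0]=np.nan
def win(u,v,r): w=P[v-r:v+r,u-r:u+r].reshape(-1,3); return w[~np.isnan(w[:,0])]
for u,v in[(127,206),(165,202),(203,200)]:
    w=win(u,v,24); k=w[w[:,2]>.040]; f=w[(w[:,2]>.021)&(w[:,2]<.032)]; f=f[np.hypot(*(f[:,:2]-k[:,:2].mean(0)).T)<.056]
    print('lid knob',k.mean(0),k[:,2].max(),len(k),'flange',cv2.minEnclosingCircle(f[:,:2].astype(np.float32)),np.median(f[:,2]))
C=[]
for u,v in[(324,199),(340,202),(356,205),(372,207)]:
    w=win(u,v,9); k=w[w[:,2]>.030]; c=cv2.minEnclosingCircle(k[:,:2].astype(np.float32)); C.append(c[0]);print('spool',k.mean(0),c)
C=np.array(C); i=np.arange(4)-1.5; print(np.polyfit(i,C[:,0],1),np.polyfit(i,C[:,1],1))
go(.3,.3,.2,83.1)
```

```text
lid knob [0.52355174 0.37563903 0.04876196] 0.058245127193167656 52 flange ((0.5236806869506836, 0.3768030107021332), 0.0499340258538723) 0.025758164450414234
lid knob [0.53524105 0.26362984 0.04987092] 0.05719195538330202 47 flange ((0.5356889367103577, 0.2645735442638397), 0.0490109808743) 0.02569069852085626
lid knob [0.54339363 0.14761209 0.0492454 ] 0.05617216125155777 48 flange ((0.5438646078109741, 0.14767082035541534), 0.049118176102638245) 0.025525587525420113
spool [ 0.54737186 -0.22901669  0.03759765] ((0.5479745864868164, -0.2287534773349762), 0.013389275409281254)
spool [ 0.54014534 -0.27844543  0.03776231] ((0.5399851202964783, -0.2783545255661011), 0.012644861824810505)
spool [ 0.53331272 -0.32782678  0.03861975] ((0.5330043435096741, -0.3277583718299866), 0.013262076303362846)
spool [ 0.52618706 -0.37753496  0.038165  ] ((0.5269349217414856, -0.3774484395980835), 0.013410472311079502)
[-0.00700998  0.53697474] [-0.04954887 -0.3030787 ]
shift [-2.148 -2.085  0.33 ]
turn [-2.000e-03  1.000e-03  1.829e+00]
```

```bash
python3 -m creep '[[[-0.2,-0.5,0],[0,0,0.2]],[[-0.4,-1,0],[0,0,0.4]],[[-0.4,-1,0],[0,0,0.7]],[[-0.4,-1,0],[0,0,1]]]' 0.6 20; python3 -c "
from h import *
st();go(.543,-.225,.15,83.1)"
```

```text
time_s: 0.6
eef_pos: [0.1583, 0.4487, 0.2332]
ee_rot: [-180.0, 0.0, 125.5]
wrist_force: [0.2, 0.4, 0.2]
width: 0.608
0.6 [0.1583 0.4487 0.2332] [-1.7996e+02  1.0000e-02  1.2551e+02] F [0.22 0.44 0.21] w 0.6076336718612507
shift [-7.718 -0.782  0.834]
turn [-0.001  0.001  0.943]
```

```bash
python3 -m creep '[[[-0.4,0,0],[0,0,0.2]],[[-0.8,0,0],[0,0,0.4]],[[-1,0,0],[0,0,0.7]],[[-1,0,0],[0,0,0.967]],[[-1,0,0],[0,0,0.967]]]' >/dev/null
for i in 1 2 3 4; do python3 -m creep '[[[-0.5,0.4,0],[0,0,0]],[[-1,0.8,0],[0,0,0]]]' >/dev/null; done
python3 -m creep '[[[-0.5,0.4,0.2],[0,0,0]],[[-1,0.8,0.5],[0,0,0]],[[-1,0.8,0.8],[0,0,0]]]' 
python3 -c "
from h import *
st();go(.5475,-.2287,.038,82)"
```

```text
time_s: 2.6
eef_pos: [0.5425, -0.1728, 0.1529]
ee_rot: [179.9, 0.1, 82.2]
wrist_force: [-0.8, 0.7, -0.0]
width: 0.598
2.6 [ 0.5425 -0.1728  0.1529] [1.799e+02 6.000e-02 8.222e+01] F [-0.84  0.68 -0.02] w 0.5984604474140235
shift [-0.546  0.123  1.15 ]
turn [0.002 0.001 0.005]
```

```bash
python3 -m creep '[[[-0.3,0.06,0],[0,0,0]],[[-0.546,0.123,0],[0,0,0]],[[-0.546,0.123,0],[0,0,0]],[[-0.546,0.123,0],[0,0,0]]]' 
python3 -c "
from h import *
s=snap('wrist','w1.png');st();go(.5475,-.2287,.038,82)
np.savez('w1.npz',**s)
p=cv2.projectPoints(np.array([[ (s['world_to_cam']@np.r_[a,1])[:3]*[1,-1,-1]] for a in ([.5475,-.2287,.04],[.5404,-.2783,.04])]),np.zeros(3),np.zeros(3),K(s),np.array(s['dist']))[0];print(p)"
```

```text
time_s: 3.1
eef_pos: [0.5463, -0.2248, 0.1541]
ee_rot: [180.0, -0.0, 82.4]
wrist_force: [-1.0, -0.4, 0.3]
width: 0.598
3.15 [ 0.5462 -0.2245  0.154 ] [ 1.7998e+02 -1.0000e-02  8.2430e+01] F [-0.04 -0.37 -0.09] w 0.5980055278879703
shift [-0.04   0.017  1.16 ]
turn [ 0.001 -0.     0.01 ]
[[[257.49153255 200.97386057]]

 [[256.94856556 245.57934979]]]
```

View pics/w1.png

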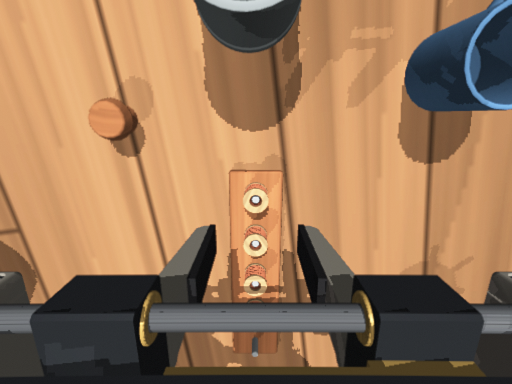

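Wrist view: the spools are at (256,200), (256,244) and (256,286), within about 1 px of where I predicted. I'll go down for the first one.

```bash
python3 -m creep '[[[-0.03,0.015,0.3],[0,0,0]],[[-0.03,0.015,0.6],[0,0,0]],[[-0.03,0.015,0.9],[0,0,0]],[[-0.03,0.015,0.9],[0,0,0]],[[-0.03,0.015,0.9],[0,0,0]]]' ; python3 -c "
from h import *
go(.5475,-.2287,.038,82)"
```

```text
time_s: 3.78
eef_pos: [0.548, -0.2284, 0.0651]
ee_rot: [179.9, 0.0, 82.4]
wrist_force: [0.8, 0.2, 0.3]
width: 0.599
shift [-0.004 -0.005  0.271]
turn [0.002 0.001 0.01 ]
```

```bash
python3 -m creep '[[[0,0,0.15],[0,0,0]],[[0,0,0.27],[0,0,0]],[[0,0,0.27],[0,0,0]],[[0,0,0.27],[0,0,0]]]' >/dev/null; python3 -m creep '[[[0,0,0],[0,0,0]],[[0,0,0],[0,0,0]],[[0,0,0],[0,0,0]],[[0,0,0],[0,0,0]]]' 0.1 20
python3 -m creep '[[[0,0,-0.2],[0,0,0]],[[0,0,-0.5],[0,0,0]],[[0,0,-1],[0,0,0]],[[0,0,-1],[0,0,0]]]'; python3 -m creep '[[[0,0,-0.2],[0,0,0]],[[0,0,-0.2],[0,0,0]],[[0,0,-0.2],[0,0,0]]]'
python3 -c "
from h import *
go(.566,-.0366,.155,82)"
```

```text
time_s: 4.78
eef_pos: [0.5473, -0.2284, 0.0368]
ee_rot: [180.0, 0.0, 82.4]
wrist_force: [-1.3, 0.2, 1.2]
width: 0.28
time_s: 5.28
eef_pos: [0.5504, -0.2304, 0.1431]
ee_rot: [179.4, 0.3, 82.4]
wrist_force: [0.1, -0.0, -0.7]
width: 0.279
time_s: 5.65
eef_pos: [0.5468, -0.2281, 0.1558]
ee_rot: [-179.9, -0.0, 82.4]
wrist_force: [0.2, 0.5, -0.8]
width: 0.281
shift [ 1.923 -0.063  0.01 ]
turn [-0.002 -0.001  0.009]
```

```bash
python3 -m creep '[[[0.5,0,0],[0,0,0]],[[1,-0.04,0],[0,0,0]]]' >/dev/null;  python3 -m creep '[[[0.5,0,0],[0,0,0]],[[0.92,-0.02,0],[0,0,0]],[[0.92,-0.02,0],[0,0,0]],[[0.92,-0.02,0],[0,0,0]]]'
python3 -c "
from h import *
s=snap('wrist','w2.png');snap('top','t2.png');go(.566,-.0366,.125,82)"
```

```text
time_s: 6.4
eef_pos: [0.5662, -0.0377, 0.1559]
ee_rot: [-179.9, 0.0, 82.4]
wrist_force: [0.4, -0.5, -0.1]
width: 0.285
shift [ 0.018 -0.007  0.312]
turn [-0.001  0.     0.007]
```

View pics/w2.png

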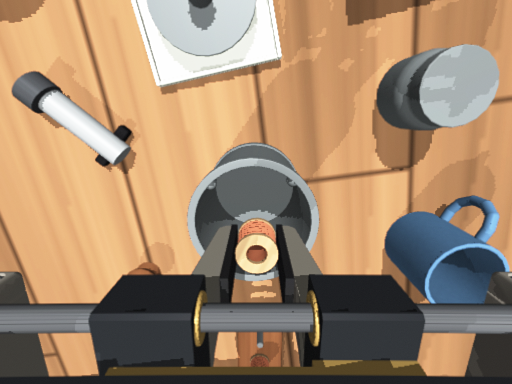

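The wrist view shows the spool held at (257,250), inside the tub mouth. The noses at (218,183) and (293,183) are diagonal, clear of the jaws.

```bash
python3 -m creep '[[[0.01,0,0.2],[0,0,0]],[[0.01,0,0.4],[0,0,0]],[[0.01,0,0.4],[0,0,0]]]' >/dev/null; python3 -m creep '[[[0,0,0],[0,0,0]],[[0,0,0],[0,0,0]],[[0,0,0],[0,0,0]]]' 0.44
python3 -m creep '[[[0,0,-0.3],[0,0,0]],[[0,0,-0.6],[0,0,0]],[[0,0,-0.6],[0,0,0]]]' 0.6
python3 -m creep '[[[-0.5,0,0],[0,0,0]],[[-1,0,0],[0,0,0]]]'  >/dev/null; python3 -m creep '[[[-0.5,0,0],[0,0,0]],[[-1,0,0],[0,0,0]],[[-1,0,0],[0,0,0]]]' >/dev/null; python3 -m creep '[[[-0.43,0,0.3],[0,0,0]],[[-0.43,0,0.6],[0,0,0]],[[-0.43,0,0.6],[0,0,0]],[[-0.43,0,0.6],[0,0,0]]]'
python3 -c "
from h import *
go(.5404,-.2783,.038,82)"
```

```text
time_s: 7.25
eef_pos: [0.5673, -0.0365, 0.1174]
ee_rot: [179.9, 0.0, 82.4]
wrist_force: [0.3, -0.4, -0.1]
width: 0.438
time_s: 7.62
eef_pos: [0.5688, -0.0367, 0.1797]
ee_rot: [179.6, 0.1, 82.4]
wrist_force: [0.5, 0.5, -0.0]
width: 0.599
time_s: 8.75
eef_pos: [0.5352, -0.2763, 0.1173]
ee_rot: [180.0, 0.0, 82.5]
wrist_force: [-0.7, 0.1, -0.8]
width: 0.596
shift [-0.013  0.053  0.793]
turn [0.001 0.    0.01 ]
```

```bash
python3 -m creep '[[[-0.02,0.05,0.1],[0,0,0]],[[-0.02,0.05,0.4],[0,0,0]],[[-0.02,0.05,0.78],[0,0,0]],[[-0.02,0.05,0.78],[0,0,0]],[[-0.02,0.05,0.78],[0,0,0]]]' ; python3 -m creep '[[[0,0,0],[0,0,0]],[[0,0,0],[0,0,0]],[[0,0,0],[0,0,0]],[[0,0,0],[0,0,0]]]' 0.1 20
python3 -m creep '[[[0,0,-0.2],[0,0,0]],[[0,0,-0.5],[0,0,0]],[[0,0,-1],[0,0,0]],[[0,0,-1],[0,0,0]]]'; python3 -m creep '[[[0,0,-0.2],[0,0,0]],[[0,0,-0.2],[0,0,0]],[[0,0,-0.2],[0,0,0]]]'
python3 -c "
from h import *
go(.566,-.0366,.155,82)"
```

```text
time_s: 9.38
eef_pos: [0.5404, -0.2803, 0.0402]
ee_rot: [179.9, 0.1, 82.4]
wrist_force: [-0.5, 0.2, 0.4]
width: 0.603
time_s: 9.88
eef_pos: [0.5396, -0.28, 0.0392]
ee_rot: [180.0, 0.0, 82.4]
wrist_force: [-1.0, -0.2, 4.1]
width: 0.276
time_s: 10.38
eef_pos: [0.5423, -0.282, 0.1451]
ee_rot: [179.5, 0.3, 82.4]
wrist_force: [0.1, 0.1, -1.2]
width: 0.275
time_s: 10.75
eef_pos: [0.5389, -0.2795, 0.1578]
ee_rot: [-179.9, -0.0, 82.4]
wrist_force: [-0.3, 0.4, -1.0]
width: 0.277
shift [ 2.443 -0.053  0.03 ]
turn [-0.002 -0.001  0.009]
```

```bash
for i in 1 2; do python3 -m creep '[[[0.5,0,0],[0,0,0]],[[1,-0.02,0],[0,0,0]]]' >/dev/null; done; python3 -m creep '[[[0.44,-0.01,0],[0,0,0]],[[0.44,-0.01,0],[0,0,0]],[[0.44,-0.01,0.2],[0,0,0]],[[0.44,-0.01,0.42],[0,0,0]],[[0.44,-0.01,0.42],[0,0,0]]]'
python3 -m creep '[[[0,0,0],[0,0,0]],[[0,0,0],[0,0,0]],[[0,0,0],[0,0,0]]]' 0.44
python3 -m creep '[[[0,0,-0.3],[0,0,0]],[[0,0,-0.6],[0,0,0]],[[0,0,-0.6],[0,0,0]]]' 0.6
for i in 1 2; do python3 -m creep '[[[-0.5,0,0],[0,0,0]],[[-1,0.02,0],[0,0,0]]]'  >/dev/null;done; python3 -m creep '[[[-0.5,0,0.2],[0,0,0]],[[-0.93,0.02,0.4],[0,0,0]],[[-0.93,0.02,0.6],[0,0,0]],[[-0.93,0.02,0.6],[0,0,0]]]'
python3 -c "
from h import *
go(.5334,-.3278,.038,82)"
```

```text
time_s: 11.88
eef_pos: [0.5646, -0.0377, 0.1141]
ee_rot: [-179.7, -0.0, 82.3]
wrist_force: [0.1, 0.1, -0.7]
width: 0.276
time_s: 12.25
eef_pos: [0.5672, -0.0375, 0.1175]
ee_rot: [179.9, 0.0, 82.4]
wrist_force: [-0.4, -0.0, 1.0]
width: 0.442
time_s: 12.62
eef_pos: [0.5687, -0.0378, 0.1798]
ee_rot: [179.6, 0.1, 82.4]
wrist_force: [0.5, 1.0, 0.2]
width: 0.599
time_s: 13.62
eef_pos: [0.5323, -0.3264, 0.1134]
ee_rot: [-179.7, -0.2, 82.4]
wrist_force: [-0.1, 0.3, 0.4]
width: 0.6
shift [-0.016  0.017  0.754]
turn [-0.006 -0.005  0.009]
```

```bash
python3 -m creep '[[[-0.01,0.01,0.1],[0,0,0]],[[-0.01,0.01,0.4],[0,0,0]],[[-0.01,0.01,0.78],[0,0,0]],[[-0.01,0.01,0.78],[0,0,0]],[[-0.01,0.01,0.78],[0,0,0]]]' ; python3 -m creep '[[[0,0,0],[0,0,0]],[[0,0,0],[0,0,0]],[[0,0,0],[0,0,0]],[[0,0,0],[0,0,0]]]' 0.1 20
python3 -m creep '[[[0,0,-0.2],[0,0,0]],[[0,0,-0.5],[0,0,0]],[[0,0,-1],[0,0,0]],[[0,0,-1],[0,0,0]]]'; python3 -m creep '[[[0,0,-0.2],[0,0,0]],[[0,0,-0.2],[0,0,0]],[[0,0,-0.2],[0,0,0]]]'
python3 -c "
from h import *
go(.566,-.0366,.155,82)"
```

```text
time_s: 14.25
eef_pos: [0.5358, -0.3298, 0.0403]
ee_rot: [179.9, 0.1, 82.4]
wrist_force: [0.0, 0.2, 0.9]
width: 0.601
time_s: 14.75
eef_pos: [0.5333, -0.3297, 0.0392]
ee_rot: [-179.8, -0.0, 82.4]
wrist_force: [-6.6, 1.5, 7.6]
width: 0.27
time_s: 15.25
eef_pos: [0.5379, -0.3321, 0.1455]
ee_rot: [179.4, 0.4, 82.4]
wrist_force: [-0.3, -0.5, 0.2]
width: 0.266
time_s: 15.62
eef_pos: [0.5344, -0.3293, 0.1578]
ee_rot: [-179.9, -0.0, 82.4]
wrist_force: [-0.4, -0.0, -0.1]
width: 0.269
shift [ 2.943 -0.073  0.03 ]
turn [-0.001 -0.001  0.009]
```

```bash
python3 -c "
from h import *
s=snap('wrist','w3.png')"
```

```text
(no output)
```

View pics/w3.png

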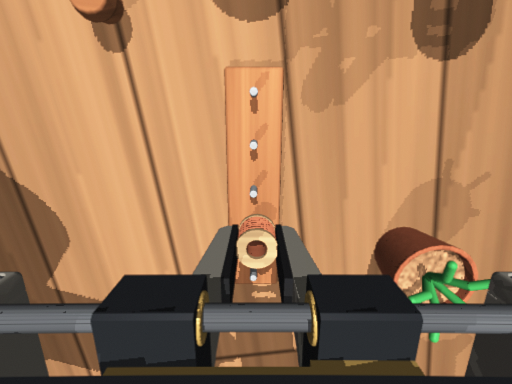

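The third spool is held at (257,250). Spindles 1–3 are bare at (253,91), (253,146) and (253,193), and the fourth is hidden behind the held spool.

```bash
for i in 1 2; do python3 -m creep '[[[0.5,0,0],[0,0,0]],[[1,-0.02,0],[0,0,0]]]' >/dev/null; done; python3 -m creep '[[[0.5,-0.01,0],[0,0,0]],[[0.94,-0.03,0],[0,0,0]],[[0.94,-0.03,0],[0,0,0]],[[0.94,-0.03,0.2],[0,0,0]],[[0.94,-0.03,0.42],[0,0,0]],[[0.94,-0.03,0.42],[0,0,0]]]'
python3 -m creep '[[[0,0,0],[0,0,0]],[[0,0,0],[0,0,0]],[[0,0,0],[0,0,0]]]' 0.44
python3 -m creep '[[[0,0,-0.3],[0,0,0]],[[0,0,-0.6],[0,0,0]],[[0,0,-0.6],[0,0,0]]]' 0.6
for i in 1 2 3; do python3 -m creep '[[[-0.5,0,0],[0,0,0]],[[-1,0.02,0],[0,0,0]]]'  >/dev/null;done; python3 -m creep '[[[-0.42,0.02,0.2],[0,0,0]],[[-0.42,0.02,0.4],[0,0,0]],[[-0.42,0.02,0.6],[0,0,0]],[[-0.42,0.02,0.6],[0,0,0]]]'
python3 -c "
from h import *
go(.5264,-.3774,.038,82)"
```

```text
time_s: 16.92
eef_pos: [0.5647, -0.0377, 0.1142]
ee_rot: [-179.7, -0.0, 82.3]
wrist_force: [0.3, 0.9, -0.4]
width: 0.268
time_s: 17.3
eef_pos: [0.5672, -0.0375, 0.1175]
ee_rot: [179.9, 0.0, 82.4]
wrist_force: [-0.3, -0.2, -0.7]
width: 0.441
time_s: 17.68
eef_pos: [0.5687, -0.0378, 0.1798]
ee_rot: [179.6, 0.1, 82.4]
wrist_force: [0.4, -0.2, -0.4]
width: 0.601
time_s: 18.92
eef_pos: [0.5283, -0.3745, 0.1135]
ee_rot: [-179.7, -0.2, 82.5]
wrist_force: [-1.0, 0.4, 1.1]
width: 0.603
shift [-0.034 -0.012  0.755]
turn [-0.006 -0.005  0.011]
```

```bash
python3 -m creep '[[[-0.01,-0.02,0.1],[0,0,0]],[[-0.01,-0.02,0.4],[0,0,0]],[[-0.01,-0.02,0.78],[0,0,0]],[[-0.01,-0.02,0.78],[0,0,0]],[[-0.01,-0.02,0.78],[0,0,0]]]' ; python3 -m creep '[[[0,0,0],[0,0,0]],[[0,0,0],[0,0,0]],[[0,0,0],[0,0,0]],[[0,0,0],[0,0,0]]]' 0.1 20
python3 -m creep '[[[0,0,-0.2],[0,0,0]],[[0,0,-0.5],[0,0,0]],[[0,0,-1],[0,0,0]],[[0,0,-1],[0,0,0]]]'; python3 -m creep '[[[0,0,-0.2],[0,0,0]],[[0,0,-0.2],[0,0,0]],[[0,0,-0.2],[0,0,0]]]'
python3 -c "
from h import *
go(.566,-.0366,.155,82)"
```

```text
time_s: 19.55
eef_pos: [0.5282, -0.3786, 0.0404]
ee_rot: [179.9, 0.1, 82.4]
wrist_force: [0.7, -1.0, 0.9]
width: 0.601
time_s: 20.05
eef_pos: [0.5267, -0.3782, 0.0393]
ee_rot: [-179.9, 0.0, 82.4]
wrist_force: [-4.7, 0.1, 6.2]
width: 0.277
time_s: 20.55
eef_pos: [0.5302, -0.3807, 0.1456]
ee_rot: [179.4, 0.4, 82.4]
wrist_force: [0.2, -0.4, 0.6]
width: 0.28
time_s: 20.92
eef_pos: [0.5269, -0.3776, 0.1577]
ee_rot: [-179.9, -0.1, 82.4]
wrist_force: [-1.1, -0.4, -1.0]
width: 0.281
shift [ 3.432 -0.064  0.031]
turn [-0.001 -0.001  0.009]
```

```bash
for i in 1 2 3; do python3 -m creep '[[[0.5,0,0],[0,0,0]],[[1,-0.02,0],[0,0,0]]]' >/dev/null; done; python3 -m creep '[[[0.43,0,0],[0,0,0]],[[0.43,0,0],[0,0,0]],[[0.43,0,0.2],[0,0,0]],[[0.43,0,0.42],[0,0,0]],[[0.43,0,0.42],[0,0,0]]]'
python3 -m creep '[[[0,0,0],[0,0,0]],[[0,0,0],[0,0,0]],[[0,0,0],[0,0,0]]]' 0.44
python3 -m creep '[[[0,0,-0.3],[0,0,0]],[[0,0,-0.8],[0,0,0]],[[0,0,-0.8],[0,0,0]]]' 0.5
python3 -m creep '[[[0.5,-0.1,0],[0,0,0]],[[1,-0.24,0],[0,0,0]]]' >/dev/null; python3 -m creep '[[[0.5,-0.1,0.3],[0,0,0]],[[0.8,-0.22,0.5],[0,0,0]],[[0.8,-0.22,0.5],[0,0,0]],[[0.8,-0.22,0.5],[0,0,0]]]'
python3 - <<'E'
from h import *
s=snap('top','t4.png'); np.savez('t4.npz',**s); w=snap('wrist','w4.png'); np.savez('w4.npz',**w)
a=cv2.resize(s['frame'][120:280,80:420],None,fx=2.35,fy=2.35); b=cv2.resize(w['frame'],(400,300))
i=np.zeros((600,800,3),np.uint8)+0; a=cv2.resize(a,(640,300)); i[:300,:640]=a; i[300:,:400]=b
c=cv2.resize(s['frame'][160:220,230:300],(380,300)); i[300:,410:790]=c
cv2.imwrite('pics/m4.png',i[:,:,::-1]); st()
P=cloud(s); P[s['z_map']==0]=np.nan
for n,(u,v) in enumerate([(127,206),(165,202),(203,200)]):
    q=P[v-24:v+24,u-24:u+24].reshape(-1,3); k=q[(q[:,2]>.04)&(q[:,2]<.06)]; print(n+1,len(k),k.mean(0))
go(.5436,.1476,.05,82)
E
```

```text
time_s: 22.3
eef_pos: [0.5661, -0.0384, 0.1154]
ee_rot: [-179.9, 0.0, 82.3]
wrist_force: [-0.0, -0.9, -0.8]
width: 0.28
time_s: 22.68
eef_pos: [0.5666, -0.0375, 0.1167]
ee_rot: [180.0, 0.0, 82.4]
wrist_force: [-0.1, -0.1, -0.0]
width: 0.442
time_s: 23.05
eef_pos: [0.5695, -0.038, 0.2017]
ee_rot: [179.5, 0.1, 82.4]
wrist_force: [0.3, -0.7, -0.4]
width: 0.5
time_s: 23.8
eef_pos: [0.5452, 0.1466, 0.1467]
ee_rot: [180.0, 0.0, 82.4]
wrist_force: [0.8, -0.4, 0.7]
width: 0.505
23.9 [0.5458 0.1461 0.1474] [179.9   -0.    82.32] F [ 0.32 -0.3   0.35] w 0.5005393056974494
1 52 [0.52353796 0.37536138 0.04973728]
2 52 [0.53493911 0.26356936 0.04839857]
3 0 [nan nan nan]
shift [ 0.012 -0.025  0.974]
turn [ 0.002 -0.     0.007]<stdin>:9: RuntimeWarning: Mean of empty slice.
  ret = um.true_divide(
```

View pics/m4.png

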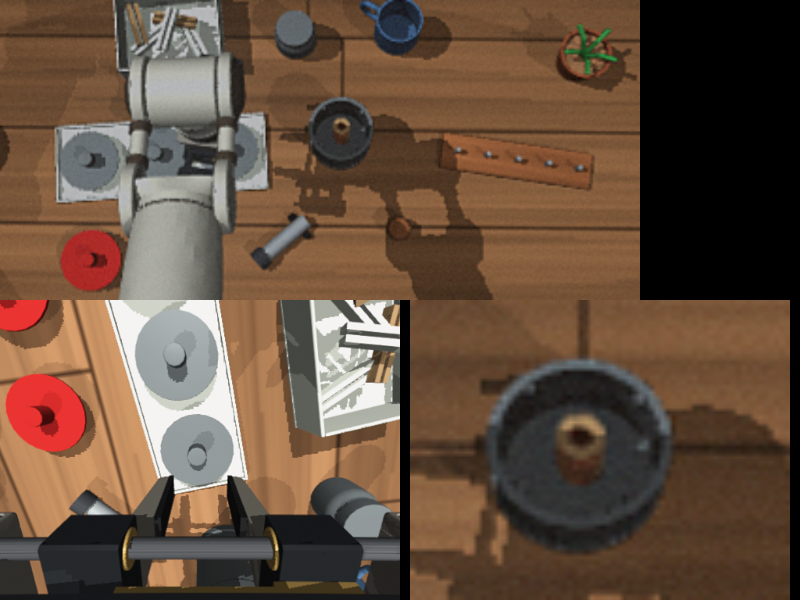

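The bottom-right crop shows only one spool top in the tub, so they may have stacked into a tower. I'll check its height.

Run:
```python
from h import *
s=dict(np.load('t4.npz')); P=cloud(s); w=P[168:212,238:284].reshape(-1,3); w=w[(s['z_map'][168:212,238:284]>0).ravel()]
r=np.hypot(w[:,0]-.566,w[:,1]+.0366); k=w[r<.038]
print(np.percentile(k[:,2],[0,10,30,50,70,90,95,98,100])); t=k[k[:,2]>.07]; print(t)
q=w[abs(w[:,2]-.115)<.006]; print(cv2.minEnclosingCircle(q[:,:2].astype(np.float32)))
```

```text
[-0.00271364  0.00201691  0.0049428   0.00722068  0.01090138  0.11551329
  0.1183154   0.12014191  0.12382376]
[[ 0.58158018 -0.03403734  0.11406854]
 [ 0.58079588 -0.0369179   0.11830601]
 [ 0.58096912 -0.03982914  0.11754403]
 [ 0.5779444  -0.03113836  0.11746862]
 [ 0.5780044  -0.03694752  0.1174402 ]
 [ 0.57826158 -0.03986404  0.11622586]
 [ 0.57873604 -0.04279985  0.11386418]
 [ 0.57784472 -0.04564234  0.11871628]
 [ 0.57498455 -0.02826034  0.11734868]
 [ 0.57474263 -0.03115928  0.11878875]
 [ 0.57443695 -0.03404989  0.1205694 ]
 [ 0.57541849 -0.03698572  0.11546679]
 [ 0.57520266 -0.03988046  0.11676709]
 [ 0.57431397 -0.04272556  0.12166412]
 [ 0.57565822 -0.04572072  0.11462428]
 [ 0.57494708 -0.04856449  0.11857155]
 [ 0.57188872 -0.02538488  0.11797462]
 [ 0.5730838  -0.02829289  0.111652  ]
 [ 0.57154529 -0.03118007  0.12012992]
 [ 0.57493042 -0.03417678  0.10195334]
 [ 0.57585369 -0.03715095  0.09710583]
 [ 0.57511575 -0.04005696  0.10124989]
 [ 0.57415296 -0.04292967  0.10660968]
 [ 0.57182939 -0.04567238  0.11933116]
 [ 0.57122411 -0.0485132   0.12275353]
 [ 0.56787263 
[... 1380 characters left out ...]
11725536]
 [ 0.55764716 -0.0371204   0.11583615]
 [ 0.55705872 -0.03998464  0.11938622]
 [ 0.55682747 -0.04285835  0.12087688]
 [ 0.55952775 -0.04597019  0.10547449]
 [ 0.5602765  -0.02848622  0.08280271]
 [ 0.55833221 -0.03141905  0.09432547]
 [ 0.55768181 -0.03434332  0.0982878 ]
 [ 0.5568464  -0.03724148  0.10332961]
 [ 0.55702668 -0.04017697  0.10243896]
 [ 0.5585041  -0.04320942  0.09397478]
 [ 0.5596863  -0.04625432  0.08723615]
 [ 0.55879841 -0.03151491  0.07387678]
 [ 0.55742896 -0.03445889  0.08215033]
 [ 0.55622866 -0.03737403  0.0894208 ]
 [ 0.5577059  -0.04041672  0.08084576]
 [ 0.55904729 -0.04348745  0.07307654]]
((0.5657843947410583, -0.03703680634498596), 0.05028069019317627)
```

The top is at 0.118 m, so all four spools stand in a tower that would block the lid. I'll lift the top two off and drop them either side of it.

```bash
python3 -m creep '[[[0,0,-0.3],[0,0,0]],[[-0.3,0.1,-0.5],[0,0,0]],[[-0.85,0.22,-0.5],[0,0,0]]]' 0.44 >/dev/null; python3 -m creep '[[[-0.5,0.1,0],[0,0,0]],[[-0.95,0.25,0],[0,0,0]],[[-0.95,0.25,0],[0,0,0]],[[-0.95,0.25,0],[0,0,0]]]'
python3 - <<'E'
from h import *
s=snap('wrist','w5.png'); P=cloud(s); m=(s['z_map']>0)&(P[...,2]>.108)&(P[...,2]<.128)&(np.hypot(P[...,0]-.566,P[...,1]+.037)<.036); q=P[m]; print(len(q),cv2.minEnclosingCircle(q[:,:2].astype(np.float32)),np.median(q[:,2]))
go(.568,-.037,.117,82)
E
```

```text
time_s: 24.78
eef_pos: [0.5678, -0.0378, 0.1971]
ee_rot: [180.0, -0.0, 82.3]
wrist_force: [0.2, 0.1, -0.2]
width: 0.44
578 ((0.5670210123062134, -0.036732058972120285), 0.013217932544648647) 0.11795498017962841
shift [0.001 0.003 0.8  ]
turn [ 0.001 -0.     0.009]
```

View pics/w5.png

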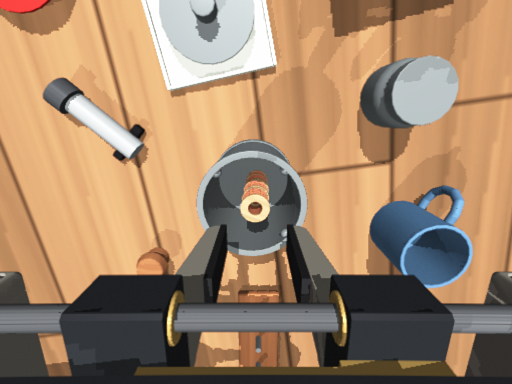

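Wrist view: a neat tower at (255,207), inside the mouth. I'll grip the top spool.

```bash
python3 -m creep '[[[0.01,-0.01,0.2],[0,0,0]],[[0.01,-0.01,0.5],[0,0,0]],[[0.01,-0.01,0.8],[0,0,0]],[[0.01,-0.01,0.8],[0,0,0]],[[0.01,-0.01,0.8],[0,0,0]]]' ; python3 -m creep '[[[0,0,0],[0,0,0]],[[0,0,0],[0,0,0]],[[0,0,0],[0,0,0]]]' 0.1 20
python3 -m creep '[[[0,0,-0.1],[0,0,0]],[[0,0,-0.35],[0,0,0]],[[0,0,-0.35],[0,0,0]],[[0.28,0,-0.35],[0,0,0]],[[0.28,0,-0.35],[0,0,0]],[[0.28,0,-0.24],[0,0,0]],[[0.28,0,-0.24],[0,0,0]],[[0.28,0,-0.24],[0,0,0]]]'
python3 - <<'E'
from h import *
s=snap('side'); i=cv2.resize(s['frame'][150:260,220:310],(490,600));cv2.imwrite('pics/s6.png',i[:,:,::-1]); st()
E
```

```text
time_s: 25.45
eef_pos: [0.5675, -0.0358, 0.118]
ee_rot: [179.9, 0.0, 82.5]
wrist_force: [0.6, -0.3, 0.4]
width: 0.442
time_s: 25.82
eef_pos: [0.5676, -0.0365, 0.118]
ee_rot: [179.9, 0.0, 82.4]
wrist_force: [-0.9, 0.4, 6.4]
width: 0.285
time_s: 26.82
eef_pos: [0.5702, -0.009, 0.1402]
ee_rot: [-180.0, 0.0, 82.4]
wrist_force: [0.4, -0.1, -1.6]
width: 0.28
26.875 [ 0.5705 -0.009   0.1405] [-180.      0.     82.37] F [ 0.25 -0.11 -1.1 ] w 0.2842125575262018
```

View pics/s6.png

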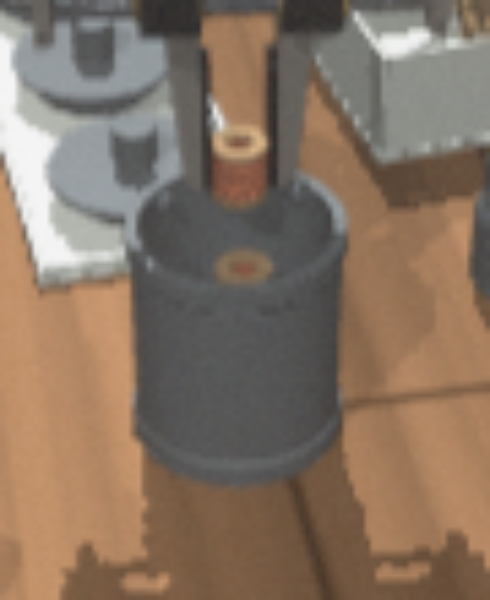

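The side crop shows the top spool held beside the remaining tower, inside the mouth. I'll release it and take the next one.

```bash
python3 -m creep '[[[0,0,0],[0,0,0]],[[0,0,0],[0,0,0]],[[0,0,0],[0,0,0]]]' 0.44
python3 -m creep '[[[0,0,-0.2],[0,0,0]],[[-0.28,0,-0.3],[0,0,0]],[[-0.28,0,-0.3],[0,0,0]],[[-0.28,0,-0.3],[0,0,0]],[[-0.28,0,-0.3],[0,0,0]]]'
python3 - <<'E'
from h import *
s=snap('wrist'); P=cloud(s); r=np.hypot(P[...,0]-.566,P[...,1]+.037)
m=(s['z_map']>0)&(P[...,2]>.08)&(P[...,2]<.1)&(r<.036); q=P[m]; print(len(q),cv2.minEnclosingCircle(q[:,:2].astype(np.float32)),np.median(q[:,2]))
m=(s['z_map']>0)&(P[...,2]>.02)&(r<.036); q=P[m]; print(np.histogram(q[:,2],np.arange(0.02,.13,.01)))
cv2.imwrite('pics/w7.png',cv2.resize(s['frame'][120:330,150:360],(600,600))[:,:,::-1])
go(.567,-.0367,.089,82)
E
```

```text
time_s: 27.25
eef_pos: [0.5706, -0.0085, 0.1408]
ee_rot: [180.0, 0.0, 82.4]
wrist_force: [0.0, 0.1, -0.3]
width: 0.442
time_s: 27.88
eef_pos: [0.5664, -0.0355, 0.1699]
ee_rot: [-179.9, -0.0, 82.4]
wrist_force: [-0.9, 0.2, 0.0]
width: 0.44
574 ((0.5677664875984192, -0.03586947172880173), 0.013296747580170631) 0.09003742851982365
(array([ 33, 205,  48,  51, 148, 120, 275, 299,   0,   0]), array([0.02, 0.03, 0.04, 0.05, 0.06, 0.07, 0.08, 0.09, 0.1 , 0.11, 0.12]))
shift [-0.011  0.008  0.81 ]
turn [-0.001 -0.     0.01 ]
```

View pics/w7.png

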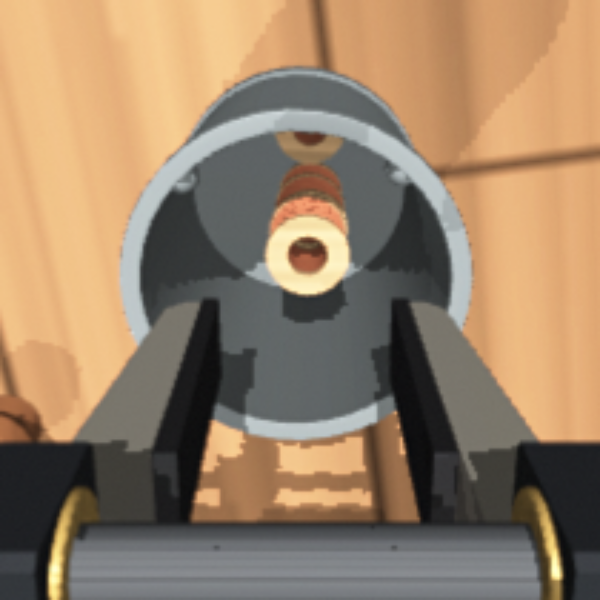

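The crop shows the first spool standing beside a three-high tower. Next is the top of that one, which will go down on the other side.

```bash
python3 -m creep '[[[0,0.01,0.2],[0,0,0]],[[0,0.01,0.4],[0,0,0]],[[0,0.01,0.6],[0,0,0]],[[0,0.01,0.81],[0,0,0]],[[0,0.01,0.81],[0,0,0]],[[0,0.01,0.81],[0,0,0]]]' 0.42; python3 -m creep '[[[0,0,0],[0,0,0]],[[0,0,0],[0,0,0]],[[0,0,0],[0,0,0]]]' 0.1 20
python3 -m creep '[[[0,0,-0.1],[0,0,0]],[[0,0,-0.35],[0,0,0]],[[0,0,-0.63],[0,0,0]],[[0,0,-0.63],[0,0,0]],[[-0.28,0,-0.63],[0,0,0]],[[-0.28,0,-0.63],[0,0,0]],[[-0.28,0,-0.52],[0,0,0]],[[-0.28,0,-0.52],[0,0,0]],[[-0.28,0,-0.52],[0,0,0]]]'
python3 -m creep '[[[0,0,0],[0,0,0]],[[0,0,0],[0,0,0]],[[0,0,0],[0,0,0]]]' 0.44
python3 -m creep '[[[0,0,-0.3],[0,0,0]],[[0.28,0,-0.6],[0,0,0]],[[0.28,0,-0.6],[0,0,0]],[[0.28,0,-0.6],[0,0,0]],[[0.28,0,-0.6],[0,0,0]]]'
python3 - <<'E'
from h import *
s=snap('wrist'); P=cloud(s); r=np.hypot(P[...,0]-.566,P[...,1]+.037)
m=(s['z_map']>0)&(P[...,2]>.02)&(r<.036); q=P[m]; print(np.histogram(q[:,2],np.arange(0.02,.13,.01)))
cv2.imwrite('pics/w8.png',cv2.resize(s['frame'][100:330,150:360],(550,600))[:,:,::-1])
st(); go(.5436,.1476,.2,82)
E
```

```text
time_s: 28.68
eef_pos: [0.5683, -0.0363, 0.0903]
ee_rot: [179.9, 0.0, 82.4]
wrist_force: [0.1, 0.2, 0.3]
width: 0.421
time_s: 29.05
eef_pos: [0.5682, -0.0365, 0.0905]
ee_rot: [179.9, 0.0, 82.4]
wrist_force: [-0.1, 0.7, 4.7]
width: 0.27
time_s: 30.18
eef_pos: [0.5639, -0.0635, 0.1411]
ee_rot: [-180.0, -0.0, 82.4]
wrist_force: [0.4, -0.4, -0.1]
width: 0.273
time_s: 30.55
eef_pos: [0.5642, -0.0642, 0.1418]
ee_rot: [180.0, 0.0, 82.4]
wrist_force: [-0.0, 0.4, -0.0]
width: 0.438
time_s: 31.18
eef_pos: [0.5669, -0.0368, 0.2]
ee_rot: [-179.8, -0.0, 82.4]
wrist_force: [0.2, -0.5, -0.6]
width: 0.438
(array([ 64, 386,  57,  56, 335,   0,   0,   0,   0,   0]), array([0.02, 0.03, 0.04, 0.05, 0.06, 0.07, 0.08, 0.09, 0.1 , 0.11, 0.12]))
31.225 [ 0.567  -0.0368  0.2001] [-1.7986e+02 -1.0000e-02  8.2360e+01] F [-0.76 -0.45  0.02] w 0.44097909244506234
shift [ 1.797 -0.477  0.003]
turn [-0.003 -0.     0.008]
```

View pics/w8.png

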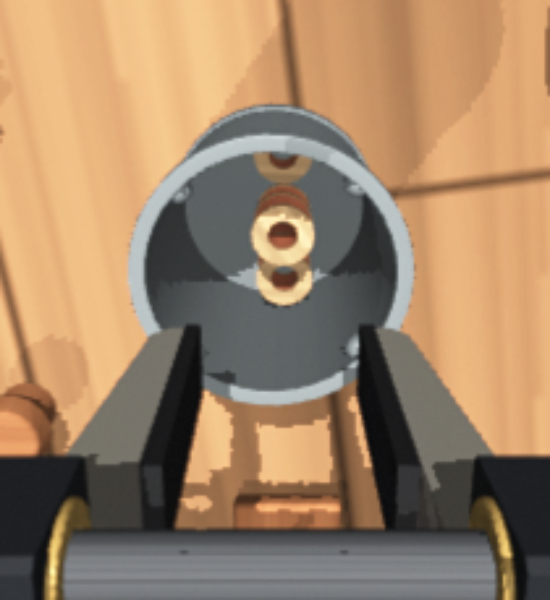

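The crop shows three spool tops, at (282,160), (282,235) and (283,283), none higher than 0.07 m. The rim's inner/outer ratio of 0.88 puts the mouth at 88 mm. Now the nearest lid.

```bash
python3 -m creep '[[[0.5,-0.1,0],[0,0,0]],[[0.9,-0.24,0],[0,0,0]]]' 0.5 >/dev/null; python3 -m creep '[[[0.5,-0.1,0.2],[0,0,0]],[[0.9,-0.24,0.6],[0,0,0]],[[0.9,-0.24,0.8],[0,0,0]],[[0.9,-0.24,0.8],[0,0,0]],[[0.9,-0.24,0.8],[0,0,0]]]'
python3 - <<'E'
from h import *
s=snap('wrist','w9.png'); P=cloud(s); 
m=(s['z_map']>0)&(P[...,2]>.045)&(P[...,2]<.056)&(np.hypot(P[...,0]-.5436,P[...,1]-.1476)<.03); q=P[m]; print(len(q),cv2.minEnclosingCircle(q[:,:2].astype(np.float32)),np.median(q[:,2]))
go(.5436,.1476,.049,82)
E
```

```text
time_s: 32.1
eef_pos: [0.5447, 0.1478, 0.1224]
ee_rot: [179.9, -0.0, 82.3]
wrist_force: [0.5, 0.0, 0.3]
width: 0.503
555 ((0.542198657989502, 0.14922268688678741), 0.011966156773269176) 0.04993671533555838
shift [-0.004 -0.016  0.738]
turn [ 0.003 -0.     0.007]
```

```bash
python3 -m creep '[[[0.01,-0.03,0.2],[0,0,0]],[[0.01,-0.03,0.5],[0,0,0]],[[0.01,-0.03,0.73],[0,0,0]],[[0.01,-0.03,0.73],[0,0,0]],[[0.01,-0.03,0.73],[0,0,0]]]' ; python3 -m creep '[[[0,0,0],[0,0,0]],[[0,0,0],[0,0,0]],[[0,0,0],[0,0,0]],[[0,0,0],[0,0,0]]]' 0.1 30
python3 -m creep '[[[0,0,-0.1],[0,0,0]],[[0,0,-0.4],[0,0,0]],[[0,0,-1],[0,0,0]]]'; for i in 1 2 3; do python3 -m creep '[[[0,0,-0.5],[0,0,0]],[[0,0,-1],[0,0,0]]]'; done;python3 -m creep '[[[0,0,0],[0,0,0]],[[0,0,0],[0,0,0]]]'
python3 - <<'E'
from h import *
s=snap('side'); p=cv2.projectPoints(np.array([(s['world_to_cam']@np.r_[robot.observe()['eef_pos'],1])[:3]*[1,-1,-1]]),np.zeros(3),np.zeros(3),K(s),np.array(s['dist']))[0].ravel(); print(p)
u,v=p.astype(int); u0=max(u-60,0); v0=max(v-30,0); print(u0,v0,s['fx'],(s['world_to_cam']@np.r_[robot.observe()['eef_pos'],1])[2])
cv2.imwrite('pics/s9.png',cv2.resize(s['frame'][v0:v0+90,u0:u0+120],(800,600))[:,:,::-1])
E
```

```text
time_s: 32.78
eef_pos: [0.5426, 0.1495, 0.0503]
ee_rot: [179.8, -0.0, 82.4]
wrist_force: [0.4, -0.1, 0.9]
width: 0.501
time_s: 33.28
eef_pos: [0.5417, 0.1498, 0.0493]
ee_rot: [179.9, -0.0, 82.4]
wrist_force: [-1.0, 0.2, 5.1]
width: 0.254
time_s: 33.65
eef_pos: [0.5386, 0.1496, 0.147]
ee_rot: [-179.6, 0.1, 82.4]
wrist_force: [1.1, -0.4, -1.0]
width: 0.253
time_s: 33.9
eef_pos: [0.5407, 0.1498, 0.2505]
ee_rot: [180.0, -0.0, 82.4]
wrist_force: [0.2, 0.6, -1.3]
width: 0.253
time_s: 34.15
eef_pos: [0.5406, 0.1498, 0.3504]
ee_rot: [-180.0, 0.0, 82.4]
wrist_force: [0.5, 0.4, -1.4]
width: 0.251
time_s: 34.4
eef_pos: [0.5406, 0.1498, 0.4503]
ee_rot: [-180.0, -0.0, 82.4]
wrist_force: [1.1, -0.4, -0.2]
width: 0.251
time_s: 34.65
eef_pos: [0.5408, 0.1498, 0.4474]
ee_rot: [-179.9, 0.0, 82.4]
wrist_force: [-0.9, -0.5, -1.0]
width: 0.25
[237.99382801  29.55409458]
177 0 365.34317551326205 -0.8340777390285763
```

View pics/s9.png

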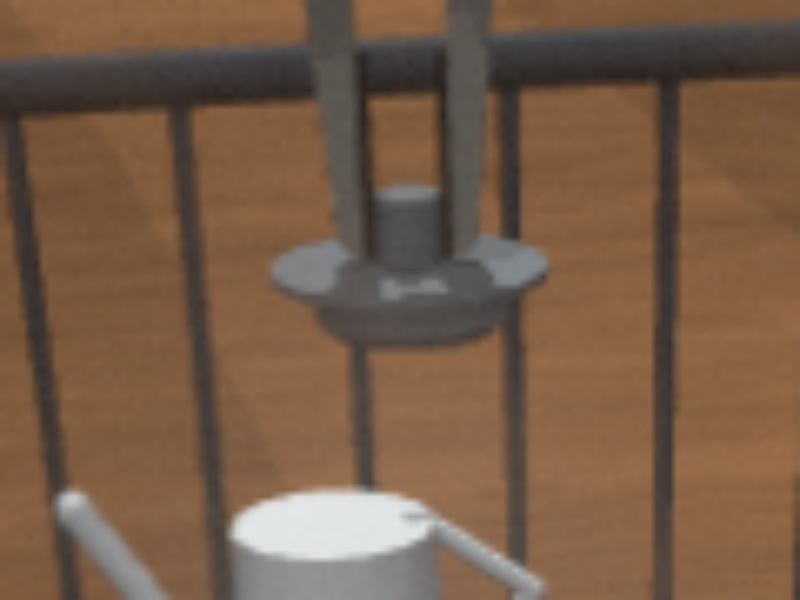

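Side view: the plug spans 315–507 and the flange 272–548, which makes the bead about 68 mm. That's the 69 mm lid, too small for an 88 mm mouth, so it goes back and I'll look at the next.

```bash
for i in 1 2 3; do python3 -m creep '[[[0,0,0.5],[0,0,0]],[[0,0,1],[0,0,0]]]' >/dev/null; done;python3 -m creep '[[[0,0,0.5],[0,0,0]],[[0,0,0.8],[0,0,0]],[[0,0,0.95],[0,0,0]],[[0,0,0.99],[0,0,0]],[[0,0,0.99],[0,0,0]]]'
python3 -m creep '[[[0,0,0],[0,0,0]],[[0,0,0],[0,0,0]],[[0,0,0],[0,0,0]]]' 0.5
python3 -m creep '[[[0,0,-0.3],[0,0,0]],[[0,0,-0.7],[0,0,0]],[[0.3,0,-0.9],[0,0,0]],[[0.8,0,-0.9],[0,0,0]],[[1,0.08,-0.9],[0,0,0]],[[1,0.08,-0.9],[0,0,0]],[[1,0.08,-0.9],[0,0,0]]]'
python3 - <<'E'
from h import *
s=snap('wrist','w10.png'); P=cloud(s); 
for x,y in((.5349,.2636),(.5235,.3754)):
  m=(s['z_map']>0)&(P[...,2]>.043)&(P[...,2]<.057)&(np.hypot(P[...,0]-x,P[...,1]-y)<.03); q=P[m]; c=cv2.minEnclosingCircle(q[:,:2].astype(np.float32));print(len(q),c,np.median(q[:,2]))
  go(*c[0],.049,82)
E
```

```text
time_s: 36.08
eef_pos: [0.5411, 0.1498, 0.0498]
ee_rot: [180.0, -0.0, 82.4]
wrist_force: [-0.6, -0.6, -1.1]
width: 0.256
time_s: 36.45
eef_pos: [0.5414, 0.1498, 0.0499]
ee_rot: [180.0, -0.0, 82.4]
wrist_force: [0.9, 0.1, 0.2]
width: 0.5
time_s: 37.33
eef_pos: [0.562, 0.2471, 0.1393]
ee_rot: [-180.0, 0.0, 82.4]
wrist_force: [0.3, 0.3, -0.1]
width: 0.5
523 ((0.534516453742981, 0.2657947838306427), 0.011907101608812809) 0.04992997397406754
shift [ 0.151 -0.297  0.904]
turn [-0.001  0.001  0.008]
803 ((0.5223658680915833, 0.37721556425094604), 0.012170054949820042) 0.04994225593850948
shift [ 1.239 -0.566  0.904]
turn [-0.001  0.001  0.008]
```

```bash
python3 -m creep '[[[0.15,-0.3,0],[0,0,0]],[[0.15,-0.3,0.2],[0,0,0]],[[0.15,-0.3,0.6],[0,0,0]],[[0.15,-0.3,0.9],[0,0,0]],[[0.15,-0.3,0.9],[0,0,0]],[[0.15,-0.3,0.9],[0,0,0]]]' ; python3 -m creep '[[[0,0,0],[0,0,0]],[[0,0,0],[0,0,0]],[[0,0,0],[0,0,0]],[[0,0,0],[0,0,0]]]' 0.1 30
python3 -m creep '[[[0,0,-0.1],[0,0,0]],[[0,0,-0.4],[0,0,0]],[[0,0,-1],[0,0,0]]]'; for i in 1 2 3; do python3 -m creep '[[[0,0,-0.5],[0,0,0]],[[0,0,-1],[0,0,0]]]'>/dev/null; done;python3 -m creep '[[[0,0,0],[0,0,0]],[[0,0,0],[0,0,0]]]'
python3 - <<'E'
from h import *
s=snap('side'); e=robot.observe()['eef_pos']; p=cv2.projectPoints(np.array([(s['world_to_cam']@np.r_[e,1])[:3]*[1,-1,-1]]),np.zeros(3),np.zeros(3),K(s),np.array(s['dist']))[0].ravel(); print(p)
u,v=p.astype(int); u0=max(u-60,0); v0=max(v-30,0)
cv2.imwrite('pics/s10.png',cv2.resize(s['frame'][v0:v0+90,u0:u0+120],(800,600))[:,:,::-1])
E
```

```text
time_s: 38.12
eef_pos: [0.5346, 0.2658, 0.0491]
ee_rot: [-180.0, 0.0, 82.3]
wrist_force: [0.4, -0.3, 0.4]
width: 0.499
time_s: 38.62
eef_pos: [0.5346, 0.2666, 0.0498]
ee_rot: [180.0, 0.0, 82.4]
wrist_force: [-0.6, -0.5, 1.9]
width: 0.252
time_s: 39.0
eef_pos: [0.5324, 0.2661, 0.1483]
ee_rot: [-179.7, 0.1, 82.4]
wrist_force: [0.1, -0.2, -0.1]
width: 0.25
time_s: 40.0
eef_pos: [0.5343, 0.2666, 0.449]
ee_rot: [-180.0, 0.0, 82.4]
wrist_force: [-0.1, 0.8, -1.1]
width: 0.251
[229.72998465  18.98523297]
```

View pics/s10.png

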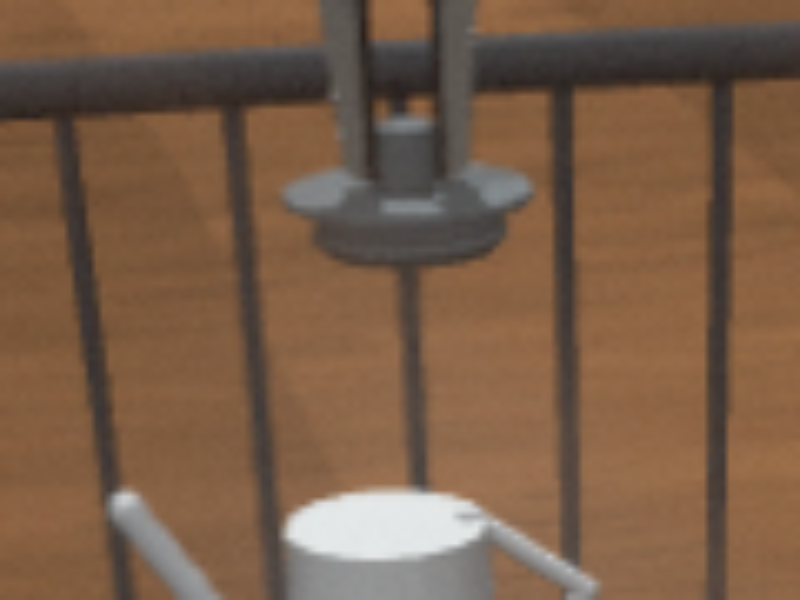

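Side view: the plug spans 315–507 and the flange 283–533, so the bead is about 75 mm, the 77 mm lid. The far lid must be the 85 mm one. I'll put this one back and fetch that.

```bash
for i in 1 2 3; do python3 -m creep '[[[0,0,0.5],[0,0,0]],[[0,0,1],[0,0,0]]]' >/dev/null; done;python3 -m creep '[[[0,0,0.5],[0,0,0]],[[0,0,0.8],[0,0,0]],[[0,0,0.95],[0,0,0]],[[0,0,0.99],[0,0,0]],[[0,0,0.99],[0,0,0]]]'
python3 -m creep '[[[0,0,0],[0,0,0]],[[0,0,0],[0,0,0]],[[0,0,0],[0,0,0]]]' 0.5
python3 -m creep '[[[0,0,-0.3],[0,0,0]],[[0,0,-0.7],[0,0,0]],[[0.3,-0.1,-0.9],[0,0,0]],[[0.8,-0.2,-0.9],[0,0,0]],[[1,-0.26,-0.9],[0,0,0]],[[1,-0.26,-0.9],[0,0,0]],[[1,-0.26,-0.9],[0,0,0]]]'
python3 - <<'E'
from h import *
s=snap('wrist'); P=cloud(s); 
for x,y in((.5224,.3772),):
  m=(s['z_map']>0)&(P[...,2]>.043)&(P[...,2]<.057)&(np.hypot(P[...,0]-x,P[...,1]-y)<.04); q=P[m]; c=cv2.minEnclosingCircle(q[:,:2].astype(np.float32));print(len(q),c,np.median(q[:,2]))
  go(*c[0],.049,82)
E
```

```text
time_s: 41.42
eef_pos: [0.5351, 0.2668, 0.0512]
ee_rot: [179.9, -0.0, 82.4]
wrist_force: [0.9, 0.2, -1.2]
width: 0.249
time_s: 41.8
eef_pos: [0.5349, 0.2668, 0.0511]
ee_rot: [179.9, -0.0, 82.4]
wrist_force: [0.4, -0.5, -0.7]
width: 0.502
time_s: 42.68
eef_pos: [0.5221, 0.368, 0.1401]
ee_rot: [-180.0, 0.1, 82.4]
wrist_force: [0.5, -0.7, -0.3]
width: 0.501
507 ((0.5222999453544617, 0.3777908384799957), 0.011837502010166645) 0.04989550851630978
shift [ 0.1   -0.012  0.912]
turn [-0.001  0.001  0.007]
```

```bash
python3 -m creep '[[[0.1,-0.01,0],[0,0,0]],[[0.1,-0.01,0.2],[0,0,0]],[[0.1,-0.01,0.6],[0,0,0]],[[0.1,-0.01,0.91],[0,0,0]],[[0.1,-0.01,0.91],[0,0,0]],[[0.1,-0.01,0.91],[0,0,0]]]' ; python3 -m creep '[[[0,0,0],[0,0,0]],[[0,0,0],[0,0,0]],[[0,0,0],[0,0,0]],[[0,0,0],[0,0,0]]]' 0.1 40
python3 -m creep '[[[0,0,-0.1],[0,0,0]],[[0,0,-0.4],[0,0,0]],[[0,0,-1],[0,0,0]]]'; python3 -m creep '[[[0,0,-0.6],[0,0,0]],[[0,0,-0.6],[0,0,0]],[[0,0,-0.6],[0,0,0]]]'
for i in 1 2 3 4; do python3 -m creep '[[[-0.5,0.12,0],[0,0,0]],[[-1,0.24,0],[0,0,0]]]'>/dev/null; done;python3 -m creep '[[[0,0,0],[0,0,0]],[[0,0,0],[0,0,0]],[[0,0,0],[0,0,0]]]'
python3 - <<'E'
from h import *
for n in('top','side'):
  s=snap(n,f'{n}11.png'); np.savez(n+'11.npz',**s)
go(.5658,-.037,.175,82.4)
E
```

```text
time_s: 43.48
eef_pos: [0.5217, 0.3788, 0.0483]
ee_rot: [-179.9, 0.1, 82.4]
wrist_force: [-0.5, -0.4, -0.9]
width: 0.503
time_s: 43.98
eef_pos: [0.5223, 0.3792, 0.0496]
ee_rot: [-180.0, 0.0, 82.4]
wrist_force: [-0.1, 0.7, -0.5]
width: 0.246
time_s: 44.35
eef_pos: [0.5204, 0.3783, 0.1481]
ee_rot: [-179.7, 0.2, 82.4]
wrist_force: [1.4, -0.2, -0.2]
width: 0.248
time_s: 44.72
eef_pos: [0.522, 0.3791, 0.2094]
ee_rot: [-180.0, 0.0, 82.4]
wrist_force: [0.0, 0.1, -2.2]
width: 0.246
time_s: 46.1
eef_pos: [0.5641, -0.0285, 0.2088]
ee_rot: [-179.9, -0.0, 82.5]
wrist_force: [0.4, 0.2, -0.4]
width: 0.245
shift [-0.081  0.025  0.343]
turn [-0.001 -0.     0.002]
```

View pics/side11.png

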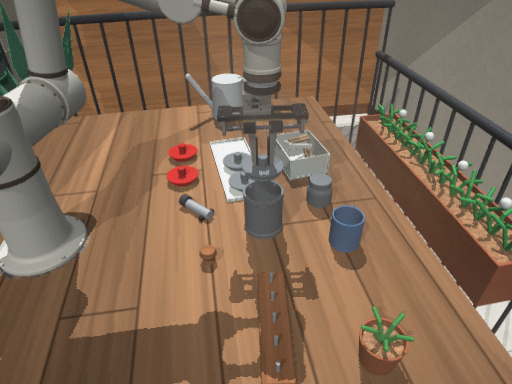

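The side view shows the wide-plug lid held at (263,168) above the tub at (263,208), and the other two lids back in the tray. I'll line it up and lower it.

```bash
python3 -m creep '[[[-0.07,0.02,0.1],[0,0,0]],[[-0.07,0.02,0.25],[0,0,0]],[[-0.07,0.02,0.42],[0,0,0]],[[-0.07,0.02,0.42],[0,0,0]],[[-0.07,0.02,0.42],[0,0,0]],[[-0.07,0.02,0.42],[0,0,0]]]'
python3 - <<'E'
from h import *
go(.566,-.0356,.156,82.4)
s=snap('wrist'); np.savez('w12.npz',**s); P=cloud(s);m=(s['z_map']>0)&(np.hypot(P[...,0]-.566,P[...,1]+.037)<.07)
for lo,hi in((.105,.122),(.13,.15)):
  k=m&(P[...,2]>lo)&(P[...,2]<hi); q=P[k]; print(lo,len(q), len(q) and cv2.minEnclosingCircle(q[:,:2].astype(np.float32)))
s=snap('top'); P=cloud(s);m=(s['z_map']>0)&(np.hypot(P[...,0]-.566,P[...,1]+.037)<.07)
for lo,hi in((.105,.122),(.13,.15)):
  k=m&(P[...,2]>lo)&(P[...,2]<hi); q=P[k]; print('t',lo,len(q), len(q) and cv2.minEnclosingCircle(q[:,:2].astype(np.float32)))
E
```

```text
time_s: 46.95
eef_pos: [0.5662, -0.0372, 0.1683]
ee_rot: [179.9, 0.0, 82.4]
wrist_force: [-0.1, -0.1, -0.6]
width: 0.248
shift [ 0.016 -0.004  0.123]
turn [0.002 0.    0.   ]
0.105 1163 ((0.5638455152511597, -0.02084490656852722), 0.04753744974732399)
0.13 8920 ((0.5666640996932983, -0.03891323506832123), 0.049006350338459015)
t 0.105 33 ((0.5592540502548218, 0.00503509072586894), 0.025707518681883812)
t 0.13 116 ((0.5628914833068848, -0.028732625767588615), 0.04264838248491287)
```

```bash
python3 -m creep '[[[0.016,-0.005,0],[0,0,0]],[[0.016,-0.005,0.04],[0,0,0]],[[0.016,-0.005,0.08],[0,0,0]],[[0.016,-0.005,0.1],[0,0,0]],[[0.016,-0.005,0.12],[0,0,0]],[[0.016,-0.005,0.12],[0,0,0]]]'
python3 -m creep '[[[0,0,0.02],[0,0,0]],[[0,0,0.04],[0,0,0]],[[0,0,0.04],[0,0,0]]]'
python3 -m creep '[[[0,0,0.02],[0,0,0]],[[0,0,0.04],[0,0,0]],[[0,0,0.04],[0,0,0]]]'
```

```text
time_s: 47.8
eef_pos: [0.5654, -0.0354, 0.1558]
ee_rot: [-180.0, -0.0, 82.4]
wrist_force: [-1.0, 0.6, 0.2]
width: 0.252
time_s: 48.18
eef_pos: [0.5662, -0.0352, 0.1543]
ee_rot: [179.9, -0.0, 82.4]
wrist_force: [-6.9, 4.4, 13.7]
width: 0.248
time_s: 48.55
eef_pos: [0.5678, -0.0356, 0.1526]
ee_rot: [179.6, 0.0, 82.4]
wrist_force: [-7.1, 2.9, 20.7]
width: 0.25
```

```bash
python3 -m creep '[[[0,0,-0.08],[0,0,0]],[[0,0,-0.08],[0,0,0]],[[0.006,-0.016,-0.08],[0,0,0]],[[0.006,-0.016,-0.08],[0,0,0]]]'
python3 -m creep '[[[0,0,0.02],[0,0,0]],[[0,0,0.04],[0,0,0]],[[0,0,0.06],[0,0,0]],[[0,0,0.06],[0,0,0]]]'
python3 - <<'E'
from h import *
s=snap('wrist'); P=cloud(s)
m=(s['z_map']>0)&(abs(P[...,2]-.115)<.0035)&(np.hypot(P[...,0]-.566,P[...,1]+.037)<.053); q=P[m]; print(len(q))
m=(s['z_map']>0)&(P[...,2]>.1)&(P[...,2]<.115)&(abs(np.hypot(P[...,0]-.566,P[...,1]+.037)-.05)<.006); q=P[m][:,:2]
A=np.c_[2*q,np.ones(len(q))]
c=np.linalg.lstsq(A,(q**2).sum(1),rcond=None)[0]; print(len(q),c[:2],np.sqrt(c[2]+c[0]**2+c[1]**2))
# fixed radius .05
from scipy.optimize import least_squares
print(least_squares(lambda c:np.hypot(*(q-c).T)-.05,[.566,-.037],loss='soft_l1',f_scale=.001).x)
E
```

```text
time_s: 49.05
eef_pos: [0.5634, -0.0346, 0.1548]
ee_rot: [-179.9, -0.0, 82.4]
wrist_force: [-0.2, -0.6, -0.6]
width: 0.251
time_s: 49.55
eef_pos: [0.5645, -0.0344, 0.1509]
ee_rot: [179.9, -0.0, 82.4]
wrist_force: [-2.4, 1.6, 7.6]
width: 0.247
708
524 [ 0.56462773 -0.03522613] 0.048680347326868975
[ 0.56459851 -0.03653875]
```

```bash
for i in 1 2 3; do python3 -m creep '[[[0,0,0.02],[0,0,0]],[[0,0,0.04],[0,0,0]],[[0,0,0.04],[0,0,0]]]'; done
```

```text
time_s: 49.98
eef_pos: [0.5641, -0.0345, 0.1456]
ee_rot: [180.0, -0.0, 82.4]
wrist_force: [0.2, 1.1, -1.0]
width: 0.25
time_s: 50.35
eef_pos: [0.5639, -0.0348, 0.1423]
ee_rot: [-180.0, 0.0, 82.4]
wrist_force: [-1.6, 0.5, 6.2]
width: 0.25
time_s: 50.72
eef_pos: [0.564, -0.0348, 0.1422]
ee_rot: [-180.0, 0.0, 82.4]
wrist_force: [-12.8, 3.1, 27.1]
width: 0.247
```

```bash
python3 -m creep '[[[0,0,-0.02],[0,0,0]],[[0,0,-0.05],[0,0,0]],[[0,0,-0.05],[0,0,0]],[[0,0,-0.05],[0,0,0]]]'; python3 -m creep '[[[0,0,-0.005],[0,0,0]],[[0,0,-0.005],[0,0,0]]]';  python3 -m creep '[[[0,0,-0.005],[0,0,0]],[[0,0,-0.005],[0,0,0]]]'
```

```text
time_s: 51.22
eef_pos: [0.5638, -0.0347, 0.1426]
ee_rot: [-180.0, 0.0, 82.4]
wrist_force: [-0.5, -0.5, 3.6]
width: 0.245
time_s: 51.48
eef_pos: [0.5637, -0.0347, 0.1427]
ee_rot: [-180.0, 0.0, 82.4]
wrist_force: [1.3, 0.1, -0.2]
width: 0.251
time_s: 51.72
eef_pos: [0.5636, -0.0346, 0.1429]
ee_rot: [-180.0, -0.0, 82.4]
wrist_force: [1.9, 0.3, -6.2]
width: 0.247
```

The lid is held: a 6 N tug moved it by only about 0.2 mm. I'll release, back off and check.

```bash
python3 -m creep '[[[0,0,0.01],[0,0,0]],[[0,0,0.02],[0,0,0]]]'; python3 -m creep '[[[0,0,0],[0,0,0]],[[0,0,0],[0,0,0]],[[0,0,0],[0,0,0]]]' 0.5; python3 -m creep '[[[0,0,-0.3],[0,0,0]],[[0,0,-0.8],[0,0,0]],[[0,0,-1],[0,0,0]]]'; for i in 1 2 3; do python3 -m creep '[[[-0.5,-0.5,-0.2],[0,0,0]],[[-1,-1,-0.2],[0,0,0]],[[-1,-1,-0.2],[0,0,0]]]'; done
python3 - <<'E'
from h import *
t=snap('top','t13.png'); s=snap('side','s13.png')
i=np.zeros((600,800,3),np.uint8); i[:300]=cv2.resize(t['frame'][110:270,80:507],(800,300)); i[300:]=cv2.resize(s['frame'][125:260,160:520],(800,300))
cv2.imwrite('pics/m13.png',i[:,:,::-1])
P=cloud(t); ok=t['z_map']>0
def rep(n,x,y,lo,hi,r=.056):
    q=P[ok&(P[...,2]>lo)&(P[...,2]<hi)&(np.hypot(P[...,0]-x,P[...,1]-y)<r)]; print(n,len(q),cv2.minEnclosingCircle(q[:,:2].astype(np.float32)),np.median(q[:,2]))
    f=q; A=np.c_[f[:,:2],np.ones(len(f))]; print('  tilt',np.linalg.lstsq(A,f[:,2],rcond=None)[0][:2])
rep('tub lid',.565,-.037,.105,.13); rep('lid knob',.565,-.037,.135,.15,.03)
rep('lid3',.5422,.1492,.02,.032);rep('lid2',.5345,.2658,.02,.032)
E
```

```text
time_s: 51.98
eef_pos: [0.5638, -0.0347, 0.1424]
ee_rot: [-180.0, 0.0, 82.4]
wrist_force: [-3.6, 0.8, 7.8]
width: 0.252
time_s: 52.35
eef_pos: [0.5639, -0.0347, 0.1416]
ee_rot: [180.0, 0.0, 82.4]
wrist_force: [-0.8, 0.0, -0.4]
width: 0.5
time_s: 52.72
eef_pos: [0.5653, -0.035, 0.2451]
ee_rot: [179.7, 0.0, 82.4]
wrist_force: [0.2, 0.4, -0.5]
width: 0.499
time_s: 53.1
eef_pos: [0.4497, -0.122, 0.2619]
ee_rot: [180.0, 0.0, 82.3]
wrist_force: [0.7, 0.7, 0.2]
width: 0.501
time_s: 53.48
eef_pos: [0.3373, -0.2081, 0.2821]
ee_rot: [180.0, 0.1, 82.2]
wrist_force: [0.9, -0.1, 0.3]
width: 0.501
time_s: 53.85
eef_pos: [0.2245, -0.2941, 0.3021]
ee_rot: [180.0, 0.1, 82.1]
wrist_force: [0.7, -0.1, -0.2]
width: 0.501
tub lid 864 ((0.5655097365379333, -0.037095725536346436), 0.05070629343390465) 0.1182986275336958
  tilt [0.00989525 0.00048826]
lid knob 55 ((0.5652797222137451, -0.03832031413912773), 0.011760291643440723) 0.14145759558722926
  tilt [-0.00228525  0.00664593]
lid3 684 ((0.5439748167991638, 0.1480710655450821), 0.048954401165246964) 0.02575633431434765
  tilt [-0.00282476 -0.00588076]
lid2 685 ((0.5378707647323608, 0.26513156294822693), 0.04913032799959183) 0.025515994995302993
  tilt [-0.0011513  -0.00064654]
```

View pics/m13.png

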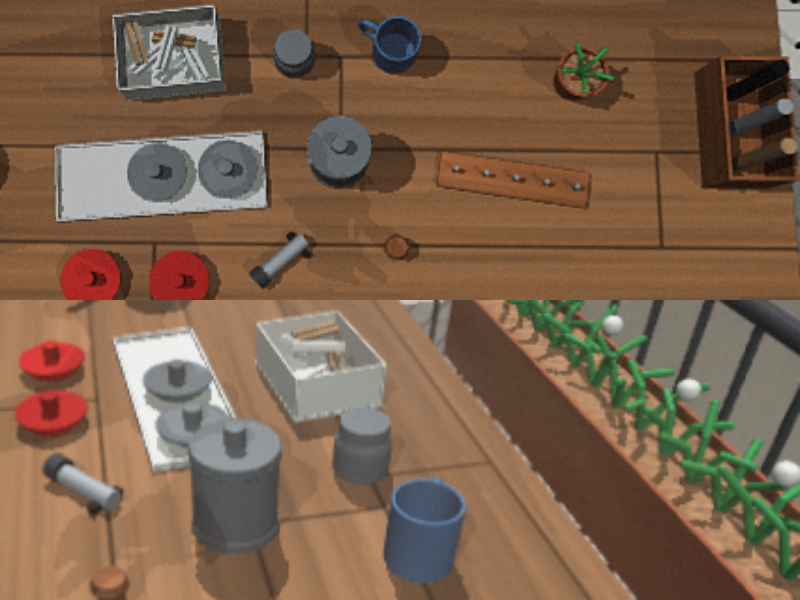

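The lid sits flush and level, with its flange top at 0.118 m. The other two lids are flat in the tray, all the spindles are bare and the bystanders look undisturbed. Handing in.

```bash
python3 -c "
from h import *
robot.job_done(); st()"
```

```text
the job is handed in; nothing more can be done
the job is handed in; nothing more can be done
```

The job is handed in, at about 54 s on the robot's clock. All four spools are in the tub, and the lid that fits is pressed on and held.

- **Spools:** They first landed as a four-high tower that reached above the rim. I lifted the top two off and dropped them beside it, so nothing in the tub stood higher than 0.07 m when I fitted the lid.
- **Choosing the lid:** The mouth measured about 88 mm. I lifted two lids in front of the side camera and read their beads as about 68 and 75 mm, so the 69 and 77 mm lids. I put both back in the tray without trying them on the tub. The far lid, which had to be the 85 mm one, was the only one I fitted.
- **Fitting it:** My first press was about 2 mm off centre and met about 20 N. After I corrected that, the lid met resistance of about 8 N, snapped past the noses and seated flush. It held against a tug of about 6 N.
- **Final check:** The lid's flange top is level at 0.118 m, against 0.119 m expected, which is within camera error. Both spare lids lie flat, knob up, in the tray. All five spindles are bare, and the other things look undisturbed. I noticed no lid knocked out of place, and none of these last checks failed.

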